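Find and press home the proud studs on a sloped tray

TASK

In each row of the sloped tray one stud stands a few millimetres proud of the other two. Take the probe from its forked rest and touch its tip down on all six studs in turn, lower row first, each row from left to right as the robot sees it, and press each proud stud in until it is level with the others, without sinking any stud below them. Then hang the probe back upright in its rest, leaving the jar, bottle and bowl where they stand.

Things in the scene. Friction and masses are not known exactly. Their poses are not given: they have to be found in the camera images.
- stand: Sloped work stand carrying a black tray. Origin: centre of its underside on the bench; z up; x points away from the robot, up the slope; y to the left seen from the robot (yaw differs each time). In the tray six bright round steel studs stand in two rows of three, 50 mm apart both ways.
- face_mid (a point): Centre of the black tray's flat face, 85 mm above the bench; axes as the stand's. The face is 186 mm wide (y) and 112 mm up the slope; it slopes 25 degrees, rising towards +x, and its normal in this frame is (-0.4226, 0, 0.9063). Tray rim 4 mm high. Stud heads are 18 mm across, flat tops parallel to the face, 10 mm above it when level.
- lamp_mid (a point): Centre of an aluminium lamp bar, part of the stand, 24 (x) x 215 (y) x 16 mm, across the back of the tray at z 282 to 298 mm on two thin posts (stand x +70, y +-94 mm). A tool held upright does not fit over the upper row beside it: keep the tool square to the sloping face.
- pt1 (a point): Stud place 1: lower row, left as seen from the robot. The point where the centre of this stud's top is when the stud is level. It is fixed on the stand and does not show how high the stud now stands.
- pt2 (a point): Stud place 2: lower row, middle as seen from the robot. The point where the centre of this stud's top is when the stud is level. It is fixed on the stand and does not show how high the stud now stands.
- pt3 (a point): Stud place 3: lower row, right as seen from the robot. The point where the centre of this stud's top is when the stud is level. It is fixed on the stand and does not show how high the stud now stands.
- pt4 (a point): Stud place 4: upper row, left as seen from the robot. The point where the centre of this stud's top is when the stud is level. It is fixed on the stand and does not show how high the stud now stands.
- pt5 (a point): Stud place 5: upper row, middle as seen from the robot. The point where the centre of this stud's top is when the stud is level. It is fixed on the stand and does not show how high the stud now stands.
- pt6 (a point): Stud place 6: upper row, right as seen from the robot. The point where the centre of this stud's top is when the stud is level. It is fixed on the stand and does not show how high the stud now stands.
- low_a (a joint): Height of one of the studs of the lower row, m along the face's normal: 0 level, + proud. Which of the row's three places it has is not told and varies. The proud one: starts 4 to 5.5 mm high. Tight fit: stays put below about 11 N, slides in above about 12 N, stays where left, can be sunk up to 5 mm below level, cannot be drawn back.
- low_b (a joint): Height of one of the studs of the lower row, m along the face's normal: 0 level, + proud. Which of the row's three places it has is not told and varies. Starts level. Tight fit: stays put below about 11 N, slides in above about 12 N, stays where left, can be sunk up to 5 mm below level, cannot be drawn back.
- low_c (a joint): Height of one of the studs of the lower row, m along the face's normal: 0 level, + proud. Which of the row's three places it has is not told and varies. Starts level. Tight fit: stays put below about 11 N, slides in above about 12 N, stays where left, can be sunk up to 5 mm below level, cannot be drawn back.
- high_a (a joint): Height of one of the studs of the upper row, m along the face's normal: 0 level, + proud. Which of the row's three places it has is not told and varies. The proud one: starts 4 to 5.5 mm high. Tight fit: stays put below about 11 N, slides in above about 12 N, stays where left, can be sunk up to 5 mm below level, cannot be drawn back.
- high_b (a joint): Height of one of the studs of the upper row, m along the face's normal: 0 level, + proud. Which of the row's three places it has is not told and varies. Starts level. Tight fit: stays put below about 11 N, slides in above about 12 N, stays where left, can be sunk up to 5 mm below level, cannot be drawn back.
- high_c (a joint): Height of one of the studs of the upper row, m along the face's normal: 0 level, + proud. Which of the row's three places it has is not told and varies. Starts level. Tight fit: stays put below about 11 N, slides in above about 12 N, stays where left, can be sunk up to 5 mm below level, cannot be drawn back.
- probe_grip (a point): Centre of the loose hand probe's handle (70 to 135 g); z along the probe, away from its tip. Black square handle 18 x 18 mm, 64 mm long, flats along x and y; below it (from 32 mm under this point) a steel collar 30 mm across, 5 mm thick, a shaft 12 mm across, 45 mm long, then a brass ball-ended plunger 6 mm across, standing out 15 mm: its tip is 97 mm from this point.
- probe_tip (a point): The end of the probe's ball-ended plunger, 97 mm from the handle's centre while the plunger is out.
- plunger (a joint): How far the sprung plunger is pushed into the probe, m: 0 = fully out, 0.008 = hard stop. The spring takes 0.6 N to start and 300 N/m more: 3 N at the stop; beyond that the probe pushes rigidly.
- rest: Probe rest: a dark steel foot 85 x 70 mm and a post, carrying a flat aluminium fork. Origin: centre of the slot, on the bench; z up. The fork's top is 100 mm high, its slot 18 mm wide (y), open towards -x of this frame, closed 16 mm behind the origin (+x). The probe hangs upright in the slot with its collar on the fork, shaft through the slot.
- rest_spot (a point): Where the centre of the probe's handle is when the probe hangs in the rest: over the middle of the slot, 137 mm above the bench.
- stack: Bystander, fixed: a pile of cardboard sheets, 90 x 90 x 66 mm, topped with spare studs 8 mm high. Origin: centre of its underside. It stands on the side of the bench where the probe rest does not.
- jar_mid (a point): Bystander: loose amber glass jar with lid, 56 mm across, 85 mm high; point at its centre. Beside the stand.
- bottle_mid (a point): Bystander: loose white bottle, 48 mm across, 140 mm high; point at its centre. On the other side of the stand.
- cup_mid (a point): Bystander: small loose white bowl, 52 mm across the rim, 40 mm high; point at its centre. Between robot and stand.
Mind the look-alikes: they are no part of the job. There is more than one size of the part that bears probe_grip; the job needs the smaller. What is shaped like the rest but yellow is not meant.

How it is judged:
By the outcome, as a careful person would: the job done as asked, in the order asked, and still so for the second after the job is handed in, with the robot touching nothing.
It also fails if it takes over 72 s, if anything falls off the work surface, if the arm or the gripper's body presses on something with over 40 N, if the wrist force passes 120 N, or if a joint passes its speed limit or range.

ROBOT

A 6-joint arm with a two-finger parallel gripper is mounted at the origin on the work surface. World frame = base frame: x ahead of the robot, y to its left, z up, the work surface at z = 0. Lengths are in m, angles in rad, forces in N, time in s.
With the tool pointing down it reaches from about 0.3 to 0.75 m from the base axis. Payload 8.5 kg.
Tool frame: the origin (TCP) lies midway between the tips of the shut fingers; the grasp point (between the pads) lies 19 mm behind it (grasp_offset is the z of the grasp point in the tool frame, in m); z points along the fingers, y is the line along which they close (so a half turn about z gives the same grasp; the last joint's range is limited). The gripper opens to 85 mm and grips with 20 to 120 N. Pads are 22 mm wide; open, the fingers measure 114 mm over their backs; the gripper's body (76 mm by 85 mm) begins 54 mm behind the grasp point. The pads swing forward as they close: fully open they stand 13 mm farther back than shut.
Start: joints at [0.896, 0.381, 1.297, -0, 1.464, -0.215], TCP at [0.244, 0.493, 0.231] pointing down, gripper open.
Joint ranges: [-3.11, 3.11], [-0.89, 2.33], [0.22, 2.48], [-1.42, 4.56], [0.17, 2.85], [-2.88, 2.88]. Speed limits (rad/s): [2.39, 2.39, 3.14, 3.14, 3.14, 3.14].

INTERFACE

Orientations are given as a rotation vector (axis times angle).
In Python, from station import * gives the robot as it stands.
- The arm moves only by the tool servo_tool, never from a script. Its argument "increments" is a list of rows, each an object of numbers: "tx", "ty", "tz": the shift along the tool's x, y, z as a fraction of full scale; "ax", "ay", "az": the turn, a rotation vector about the tool's x, y, z as a fraction of full scale; "claw": the opening in per cent of the stroke, from 0 (shut) to 100 (fully open). In form: [{"tx": .., "ty": .., "tz": .., "ax": .., "ay": .., "az": .., "claw": ..}, ...]. A call has 1 to 12 rows; each row shifts and turns the commanded pose from where the row before left it, along the tool's axes as they then stand; what a row does not reach is not made up. Full scale, the value 1, is 0.04 m for a shift and 4 degrees for a turn. A row lasts 1/8 s, in which the tool goes at most 62.5 mm and 10.7 degrees, less where a joint would pass 70% of its speed; a pose out of reach is approached as far as the arm can. A call with a number of a shift or a turn outside -1 to 1 is refused whole. A call with a gripper value outside its range is refused whole. The fingers move at their own pace and stop on an object; "squeeze" is the grip in N (left out, the last holds). Time passes only in rows, so rows that do not move let the fingers close. It gives the time, the measured TCP pose, the force, the opening and the grip force at its end, in the units of the state.
- observe(): the state, without advancing time (a new reading comes with each control period).
- camera(name): name is "scene" or "side" or "wrist"; returns a dict with "image" (400x640x3 uint8, blue, green, red), "z_map" (400x640 float32, m along the optical axis (not along the pixel's ray), 0 where there is no reading), "camera_matrix" (3x3 intrinsics, pixels), "extrinsics" (4x4, takes a point from world to camera coordinates); the wrist camera has in their place "tool_from_camera" (4x4, takes a point from camera to tool coordinates, whose origin is the TCP and whose axes are the flange's). Camera axes: x right, y up, looking along -z (the intrinsics and any distortion apply to the point x, -y, -z); pixel columns grow to the right and rows downward; lengths in m; the calibration is good to about 2 mm. A picture is of the moment at which its call begins: read the wrist's pose just before it.
- sign_off(): hands the job in; it is judged then, once.
The state is a dict: "t": time; "qpos": joint angles; "dq": joint speeds; "tau": joint torques, N m; "tool_pos": TCP position; "ee_rot": TCP orientation; "contact_force": force on the tool from outside, world axes, zero at the start; "torque": the same for the moment, N m; "gripper_width": opening from 0.0 (shut) to 1.0 (fully open); "grasp_force": force on a finger pad.
Only numpy, scipy, OpenCV 4.12 (cv2) and the standard library are available. Lean on these libraries where they do the work, as an engineer would, in place of code of your own. Each camera call takes 0.05 s, during which the arm holds its last target. There are 200 camera calls.

## Working session

There is one attempt and no reset: what is moved stays moved. The work goes in short steps, Python scripts to look and compute and a tool call to move; the robot and the scene stay as the last step left them, time stands still between calls to the robot, and variables do not carry over. Pictures are saved under pics/ and viewed, at most 10 in all, crops included, and the job is handed in when it is done.

Besides the shell and the picture viewer there is one more tool, called after ">>>" as a command line: name --argument value ..., lists and objects as JSON in quotes. servo_tool: Moves the arm, as the interface text tells. Shift numbers are shares of 0.04 m and turn numbers shares of 4 degrees, none past 1 either way. Its arguments: {"type":"object","properties":{"increments":{"type":"array"},"squeeze":{"type":"number"}},"required":["increments"]}

```bash
ls; mkdir -p pics; cat > h.py <<'E'
import numpy as np, cv2
from scipy.spatial.transform import Rotation as R
from station import *
def snap(n):
    s=observe(); c=camera(n)
    K=np.array(c["camera_matrix"])
    if n=="wrist":
        T=np.eye(4);T[:3,:3]=R.from_rotvec(s["ee_rot"]).as_matrix();T[:3,3]=s["tool_pos"]
        M=T@np.array(c["tool_from_camera"])
    else: M=np.linalg.inv(np.array(c["extrinsics"]))
    z=np.array(c["z_map"]);v,u=np.mgrid[:z.shape[0],:z.shape[1]]
    P=np.stack([(u-K[0,2])/K[0,0]*z,-(v-K[1,2])/K[1,1]*z,-z],-1)
    W=P@M[:3,:3].T+M[:3,3]; W[z==0]=np.nan
    return c["image"],W,K,M
E
python3 - <<'E'
from h import *
for n in("scene","side"):
    i,W,K,M=snap(n); cv2.imwrite(f"pics/{n}0.png",i); np.save(n+"0.npy",W); print(n,K.tolist(),M.round(3).tolist(), {k for k in camera(n)} if 0 else '')
s=observe();print(s)
E
```

```text
pics
scene [[474.3750284898004, 0.0, 311.49310341134793], [0.0, 474.3750284898004, 203.1727827462173], [0.0, 0.0, 1.0]] [[0.703, -0.58, 0.411, 1.113], [0.711, 0.584, -0.393, -0.599], [-0.012, 0.568, 0.823, 1.326], [0.0, 0.0, 0.0, 1.0]] 
side [[383.5259507898265, 0.0, 323.3739884592146], [0.0, 383.5259507898265, 201.60826622295218], [0.0, 0.0, 1.0]] [[0.882, 0.283, -0.377, 0.181], [-0.471, 0.516, -0.715, -0.71], [-0.008, 0.808, 0.589, 0.697], [0.0, 0.0, 0.0, 1.0]] 
{'t': 0.1, 'qpos': array([ 8.95711481e-01,  3.81115797e-01,  1.29815068e+00, -2.24981459e-05,
        1.46360156e+00, -2.15306452e-01]), 'dq': array([ 6.24032353e-04, -2.08925312e-03, -1.98683924e-03, -9.41575549e-06,
        3.39347163e-04,  1.50153862e-03]), 'tau': array([ 3.81824895e-03, -4.49221301e+01, -2.31656170e+01, -1.42198483e-04,
        3.64124062e-03,  3.75044192e-05]), 'tool_pos': array([0.24390632, 0.49266979, 0.23079197]), 'ee_rot': array([-7.15749202e-01, -3.05842777e+00,  1.82291629e-03]), 'contact_force': array([-0.04166159, -0.64999891,  0.15749579]), 'torque': array([-0.06161482,  0.03181186,  0.01964735]), 'grasp_force': 0.0, 'gripper_width': 0.9998535591096664}
```

View pics/scene0.png

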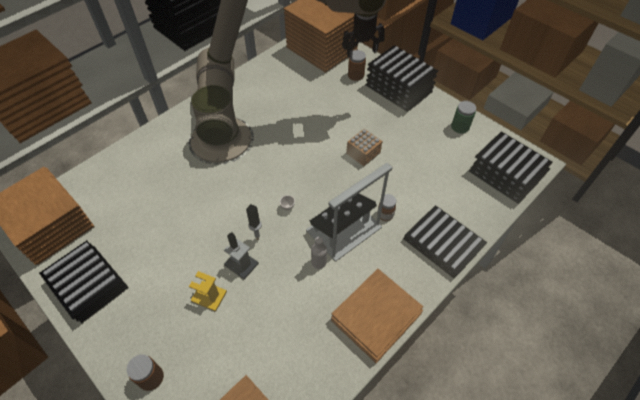

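View pics/side0.png

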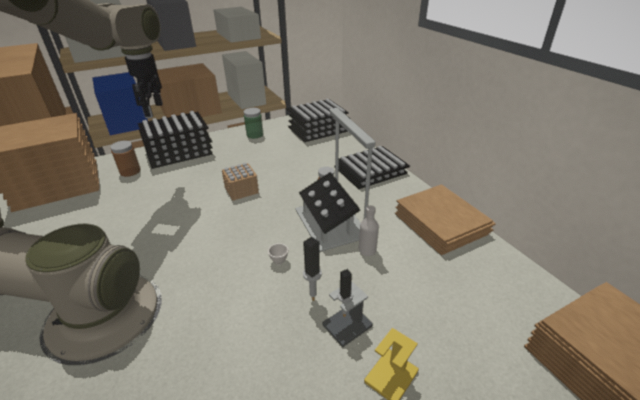

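The scene view shows the small probe in the dark rest at about (235,245), a larger probe at (253,218), the yellow decoy at (207,290), the stand at (350,210), the bowl at (287,203), the bottle at (320,252) and the jar at (387,207). In the side view the rest is at (347,300), the stand at (330,205) and the lamp at (350,125).

```bash
python3 - <<'E'
from h import *
a=cv2.imread("pics/side0.png")[100:345,260:420]; b=cv2.imread("pics/scene0.png")[160:280,215:405]
a=cv2.resize(a,None,fx=2.4,fy=2.4,interpolation=2);b=cv2.resize(b,None,fx=2.1,fy=2.1,interpolation=2)
c=np.zeros((590,800,3),np.uint8);c[:a.shape[0],:a.shape[1]]=a;c[:b.shape[0],390:390+b.shape[1]]=b
cv2.imwrite("pics/crop.png",c)
for n,px in(("side",[(346,273),(346,280),(346,288),(352,297),(312,242),(312,255),(278,252),(368,230),(369,212),(355,125),(338,115),(366,138),(325,172),(303,189),(324,187),(340,195),(308,201),(322,209),(340,210)]),("scene",[(234,240),(234,236),(240,252),(253,212),(287,202),(320,240),(387,202),(360,187),(365,145)])):
    W=np.load(n+"0.npy")
    for p in px: print(n,p,W[p[1],p[0]].round(4))
    S=W.reshape(-1,3); 
    q=S[(S[:,2]>.277)&(S[:,2]<.31)&(S[:,0]>.4)&(S[:,0]<.85)&(abs(S[:,1])<.3)]
    if len(q):
        m=q.mean(0);u,s,v=np.linalg.svd(q[:,:2]-m[:2]);t=(q[:,:2]-m[:2])@v[0];print("lamp",m,v[0],t.min(),t.max(),len(q))
    q=S[(S[:,2]>.085)&(S[:,2]<.108)&(S[:,0]>.3)&(S[:,0]<.6)&(S[:,1]<-.1)&(S[:,1]>-.4)]
    print(len(q)); np.save(n+"q.npy",q); print(q[::max(1,len(q)//25)].round(3).tolist())
E
```

```text
side (346, 273) [ 0.4496 -0.2873  0.1686]
side (346, 280) [ 0.4453 -0.2949  0.1593]
side (346, 288) [ 0.4463 -0.2946  0.1364]
side (352, 297) [ 0.4602 -0.2958  0.104 ]
side (312, 242) [ 0.4279 -0.1902  0.1785]
side (312, 255) [ 0.4212 -0.2023  0.1559]
side (278, 252) [ 0.4123 -0.0184  0.0146]
side (368, 230) [ 0.6117 -0.1252  0.0867]
side (369, 212) [ 0.6178 -0.1152  0.1334]
side (355, 125) [0.6546 0.0198 0.2965]
side (338, 115) [0.6478 0.091  0.297 ]
side (366, 138) [ 0.6383 -0.0538  0.2978]
side (325, 172) [0.6496 0.1672 0.084 ]
side (303, 189) [0.5565 0.1284 0.0752]
side (324, 187) [0.6035 0.0874 0.091 ]
side (340, 195) [0.6165 0.0201 0.1004]
side (308, 201) [0.5495 0.0823 0.0642]
side (322, 209) [0.5592 0.0164 0.0762]
side (340, 210) [ 0.5892 -0.0273  0.0911]
lamp [0.64283565 0.01440243 0.29428218] [-0.09673498 -0.99531017] -0.12380143571362875 0.0911353390379135 588
747
[[0.44, -0.196, 0.107], [0.413, -0.186, 0.099], [0.442, -0.196, 0.091], [0.418, -0.2, 0.1], [0.44, -0.203, 0.089], [0.422, -0.202, 0.091], [0.418, -0.205, 0.09], [0.48, -0.268, 0.1], [0.448, -0.262, 0.1], [0.442,
[... 797 characters left out ...]
.29609617] [-0.10364711 -0.99461413] -0.11419979197086945 0.10261674752295473 696
384
[[0.436, -0.179, 0.108], [0.429, -0.201, 0.107], [0.443, -0.19, 0.105], [0.44, -0.185, 0.09], [0.447, -0.183, 0.09], [0.437, -0.202, 0.089], [0.439, -0.266, 0.097], [0.455, -0.273, 0.107], [0.434, -0.3, 0.102], [0.448, -0.295, 0.107], [0.439, -0.304, 0.101], [0.478, -0.26, 0.096], [0.465, -0.286, 0.107], [0.442, -0.31, 0.101], [0.474, -0.279, 0.101], [0.456, -0.302, 0.103], [0.488, -0.271, 0.105], [0.474, -0.287, 0.1], [0.464, -0.301, 0.099], [0.463, -0.308, 0.101], [0.486, -0.273, 0.086], [0.488, -0.281, 0.093], [0.487, -0.281, 0.086], [0.486, -0.301, 0.098], [0.472, -0.397, 0.098], [0.488, -0.395, 0.099]]
```

View pics/crop.png

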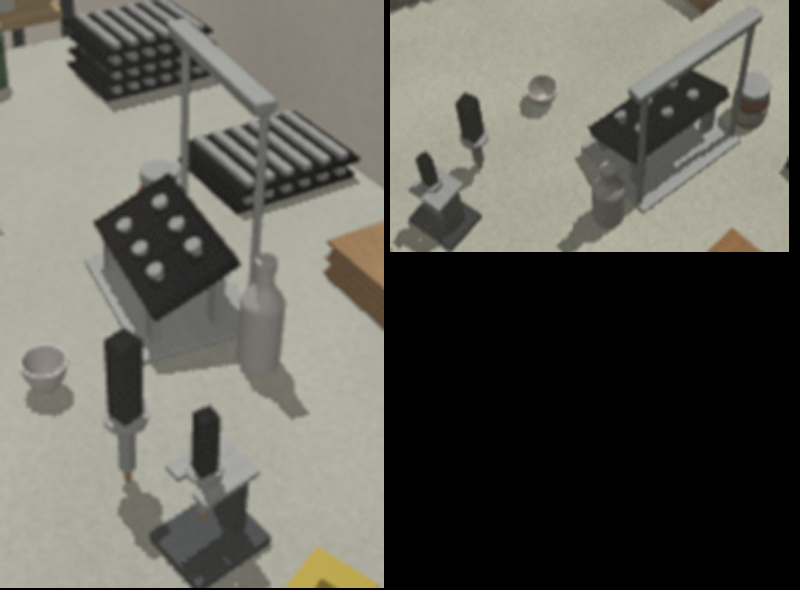

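The crop shows the small probe hanging in the dark fork at about (0.45,-0.287), with the post on its far side. The big probe stands at about (0.43,-0.19) and the six studs are visible. I'll move to look at the tray with the wrist camera.

```bash
cat >> h.py <<'E'
from scipy.linalg import logm,expm
def pose(p,xd,zd=(0,0,-1)):
    z=np.array(zd,float);z/=np.linalg.norm(z);x=np.array(xd,float);x-=z*(x@z);x/=np.linalg.norm(x)
    T=np.eye(4);T[:3,:3]=np.stack([x,np.cross(z,x),z],1);T[:3,3]=p;return T
def cur():
    s=observe();T=np.eye(4);T[:3,:3]=R.from_rotvec(s["ee_rot"]).as_matrix();T[:3,3]=s["tool_pos"];return T
def plan(T1,T0=None,n=None):
    T0=cur() if T0 is None else T0
    L=np.real(logm(np.linalg.inv(T0)@T1))
    w=np.degrees(np.linalg.norm([L[2,1],L[0,2],L[1,0]]));
    n0=n
    for n in range(n0 or 1,80):
        D=expm(L/n);v=D[:3,3]/.04;r=np.degrees(R.from_matrix(D[:3,:3]).as_rotvec())/4
        if n0 or max(abs(v).max(),abs(r).max(),np.linalg.norm(v)/1.3)<=.98:break
    print(n,"rows:",dict(zip(["tx","ty","tz","ax","ay","az"],np.r_[v,r].round(4))))
E
python3 - <<'E'
from h import *
# y_tool yaw 0 -> x_tool = -? x=(y cross z): y=(1,0,0), z=(0,0,-1)
c=camera("wrist");print(np.array(c["tool_from_camera"]).round(3).tolist(),np.array(c["camera_matrix"]).round(1).tolist())
x=np.cross([0.995,-.1,0],[0,0,-1.])
T1=pose([.43,.04,.36],x); print(T1[:3,:3].round(2).tolist())
plan(T1)
E
```

```text
[[0.0, 0.949, 0.315, 0.081], [1.0, -0.0, -0.0, 0.0], [-0.0, 0.315, -0.949, -0.142], [0.0, 0.0, 0.0, 1.0]] [[292.1, 0.0, 319.2], [0.0, 292.1, 196.9], [0.0, 0.0, 1.0]]
[[0.1, 0.99, 0.0], [0.99, -0.1, 0.0], [0.0, 0.0, -1.0]]
18 rows: {'tx': np.float64(-0.715), 'ty': np.float64(-0.1075), 'tz': np.float64(-0.1793), 'ax': np.float64(-0.0009), 'ay': np.float64(0.0003), 'az': np.float64(0.9638)}
```

>>> servo_tool --increments '[{"tx":-0.715,"ty":-0.1075,"tz":-0.18,"az":0.964},{"tx":-0.715,"ty":-0.1075,"tz":-0.18,"az":0.964},{"tx":-0.715,"ty":-0.1075,"tz":-0.18,"az":0.964},{"tx":-0.715,"ty":-0.1075,"tz":-0.18,"az":0.964},{"tx":-0.715,"ty":-0.1075,"tz":-0.18,"az":0.964},{"tx":-0.715,"ty":-0.1075,"tz":-0.18,"az":0.964},{"tx":-0.715,"ty":-0.1075,"tz":-0.18,"az":0.964},{"tx":-0.715,"ty":-0.1075,"tz":-0.18,"az":0.964},{"tx":-0.715,"ty":-0.1075,"tz":-0.18,"az":0.964}]'

```text
$.increments[0]: bad value
```

>>> servo_tool --increments '[{"tx":-0.715,"ty":-0.1075,"tz":-0.18,"az":0.964},{"tx":-0.715,"ty":-0.1075,"tz":-0.18,"az":0.964},{"tx":-0.715,"ty":-0.1075,"tz":-0.18,"az":0.964},{"tx":-0.715,"ty":-0.1075,"tz":-0.18,"az":0.964},{"tx":-0.715,"ty":-0.1075,"tz":-0.18,"az":0.964},{"tx":-0.715,"ty":-0.1075,"tz":-0.18,"az":0.964},{"tx":-0.715,"ty":-0.1075,"tz":-0.18,"az":0.964},{"tx":-0.715,"ty":-0.1075,"tz":-0.18,"az":0.964},{"tx":-0.715,"ty":-0.1075,"tz":-0.18,"az":0.964},{"claw":50},{"claw":50}]'

```text
$.increments[0]: bad value
```

```bash
python3 - <<'E'
from h import *
s=observe();print(s["t"],s["tool_pos"],s["qpos"].round(3),s["contact_force"])
i,W,K,M=snap("wrist");np.save("w1.npy",W);cv2.imwrite("pics/w1.png",i);np.save("M1.npy",M)
E
```

```text
0.15 [0.24392943 0.49270114 0.23086976] [ 0.896  0.381  1.298  0.     1.464 -0.215] [0.33105258 0.54197124 0.57636989]
```

View pics/w1.png

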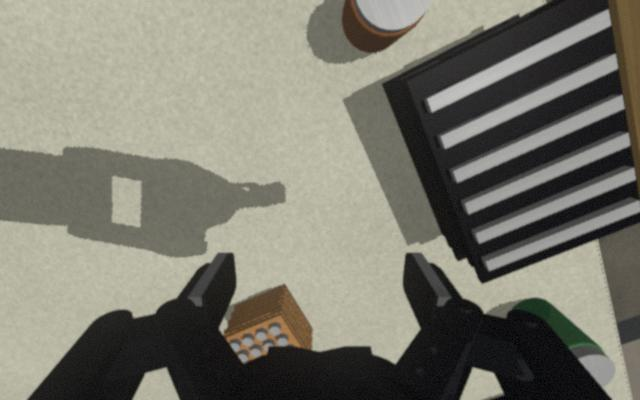

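The picture shows only the stack and the fingers, because the move was refused: rows need every field. I'll retry aimed slightly right of the stand so the fingers don't hide it.

```bash
python3 - <<'E'
from h import *
x=np.cross([0.995,-.1,0],[0,0,-1.])
plan(pose([.49,-.07,.36],x),n=18)
E
```

```text
18 rows: {'tx': np.float64(-0.9), 'ty': np.float64(-0.1149), 'tz': np.float64(-0.1792), 'ax': np.float64(-0.0007), 'ay': np.float64(0.0003), 'az': np.float64(0.9638)}
```

>>> servo_tool --increments '[{"tx":-0.9,"ty":-0.115,"tz":-0.18,"ax":0,"ay":0,"az":0.964,"claw":50},{"tx":-0.9,"ty":-0.115,"tz":-0.18,"ax":0,"ay":0,"az":0.964,"claw":50},{"tx":-0.9,"ty":-0.115,"tz":-0.18,"ax":0,"ay":0,"az":0.964,"claw":50},{"tx":-0.9,"ty":-0.115,"tz":-0.18,"ax":0,"ay":0,"az":0.964,"claw":50},{"tx":-0.9,"ty":-0.115,"tz":-0.18,"ax":0,"ay":0,"az":0.964,"claw":50},{"tx":-0.9,"ty":-0.115,"tz":-0.18,"ax":0,"ay":0,"az":0.964,"claw":50},{"tx":-0.9,"ty":-0.115,"tz":-0.18,"ax":0,"ay":0,"az":0.964,"claw":50},{"tx":-0.9,"ty":-0.115,"tz":-0.18,"ax":0,"ay":0,"az":0.964,"claw":50},{"tx":-0.9,"ty":-0.115,"tz":-0.18,"ax":0,"ay":0,"az":0.964,"claw":50}]'

```text
t: 1.32
tool_pos: [0.4554, 0.2488, 0.2962]
ee_rot: [-1.598, -2.704, 0.0]
contact_force: [0.9, 0.3, 0.3]
gripper_width: 0.503
grasp_force: 0.0
```

>>> servo_tool --increments '[{"tx":-0.9,"ty":-0.115,"tz":-0.18,"ax":0,"ay":0,"az":0.964,"claw":50},{"tx":-0.9,"ty":-0.115,"tz":-0.18,"ax":0,"ay":0,"az":0.964,"claw":50},{"tx":-0.9,"ty":-0.115,"tz":-0.18,"ax":0,"ay":0,"az":0.964,"claw":50},{"tx":-0.9,"ty":-0.115,"tz":-0.18,"ax":0,"ay":0,"az":0.964,"claw":50},{"tx":-0.9,"ty":-0.115,"tz":-0.18,"ax":0,"ay":0,"az":0.964,"claw":50},{"tx":-0.9,"ty":-0.115,"tz":-0.18,"ax":0,"ay":0,"az":0.964,"claw":50},{"tx":-0.9,"ty":-0.115,"tz":-0.18,"ax":0,"ay":0,"az":0.964,"claw":50},{"tx":-0.9,"ty":-0.115,"tz":-0.18,"ax":0,"ay":0,"az":0.964,"claw":50},{"tx":-0.9,"ty":-0.115,"tz":-0.18,"ax":0,"ay":0,"az":0.964,"claw":50},{"tx":0,"ty":0,"tz":0,"ax":0,"ay":0,"az":0,"claw":50},{"tx":0,"ty":0,"tz":0,"ax":0,"ay":0,"az":0,"claw":50}]'

```text
t: 2.7
tool_pos: [0.4899, -0.0695, 0.3607]
ee_rot: [-2.329, -2.108, -0.0]
contact_force: [-0.1, -0.5, 1.1]
gripper_width: 0.505
grasp_force: 0.0
```

```bash
python3 - <<'E'
from h import *
s=observe();print(s["t"],s["tool_pos"],s["ee_rot"],s["qpos"].round(3),s["contact_force"])
i,W,K,M=snap("wrist");np.save("w1.npy",W);cv2.imwrite("pics/w1.png",i);np.save("M1.npy",M)
cv2.imwrite("pics/w1b.png",i)
E
```

```text
2.7 [ 0.48987436 -0.06948699  0.36070796] [-2.32901066e+00 -2.10758671e+00 -2.09141807e-05] [-0.381  0.219  1.165  0.     1.758 -0.281] [-0.06202703 -0.49424843  1.11013921]
```

View pics/w1b.png

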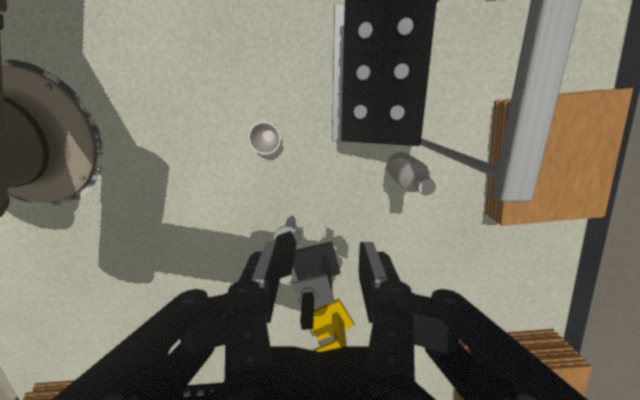

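All six studs are visible: lower row at (365,30), (363,72), (361,112) and upper row at (405,26), (401,71), (397,113). The rest and probe are at about (315,290), partly hidden, and the bowl is at (265,138). Next I measure the studs against the face plane.

```bash
cat > fit.py <<'E'
from h import *
def studs(i,W,px,rad=14):
    g=cv2.cvtColor(i,cv2.COLOR_BGR2GRAY)
    H,Wd=g.shape;vv,uu=np.mgrid[:H,:Wd]
    us=[p[0] for p in px];vs=[p[1] for p in px]
    box=cv2.fillConvexPoly(np.zeros_like(g),cv2.convexHull(np.array(px)),1)>0
    F=W[box&(g<60)];F=F[~np.isnan(F).any(1)]
    for k in range(4):
        m=np.median(F,0) if k==0 else F.mean(0);n=np.linalg.svd(F-m,full_matrices=False)[2][2];n*=np.sign(n[2]);r=(F-m)@n;F=F[abs(r)<max(.0015,2*r.std())]
    m=F.mean(0);C=[]
    for u,v in px:
        q=(g>105)&((uu-u)**2+(vv-v)**2<rad**2);P=W[q];P=P[~np.isnan(P).any(1)]
        h=(P-m)@n;P2=P[h>np.percentile(h,70)-.003];C.append(np.r_[np.median(P2,0),np.median((P2-m)@n),len(P2)])
    return m,n,np.array(C),len(F)
E
python3 - <<'E'
from fit import *
i=cv2.imread("pics/w1b.png");W=np.load("w1.npy")
m,n,C,k=studs(i,W,[(365,30),(363,72),(361,112),(405,26),(401,71),(397,113)])
print(k,m.round(4),n.round(4),"tilt",np.degrees(np.arccos(n[2])),"yaw",np.degrees(np.arctan2(-n[1],-n[0])));print(C.round(4))
c=C[:,:3].mean(0);print(c,(C[[0,3],:3]-C[[2,5],:3]).mean(0),(C[3:,:3]-C[:3,:3]).mean(0))
# rest
S=W.reshape(-1,3);
q=S[(S[:,0]>.38)&(S[:,0]<.54)&(S[:,1]<-.22)&(S[:,1]>-.36)]
for z0,z1 in((.095,.103),(.155,.18),(.10,.112),(.0,.02)):
    p=q[(q[:,2]>z0)&(q[:,2]<z1)];print(z0,len(p),p.mean(0).round(4),p.min(0).round(3),p.max(0).round(3)) if len(p) else 0
E
```

```text
2263 [0.584  0.0402 0.084 ] [-0.423   0.0435  0.9051] tilt 25.166077131668505 yaw -5.874600497549963
[[ 5.642e-01  9.040e-02  8.320e-02  9.600e-03  1.550e+02]
 [ 5.591e-01  4.060e-02  8.320e-02  9.900e-03  1.350e+02]
 [ 5.517e-01 -8.600e-03  8.770e-02  1.500e-02  1.250e+02]
 [ 6.091e-01  8.580e-02  1.040e-01  9.500e-03  1.890e+02]
 [ 6.039e-01  3.610e-02  1.047e-01  1.010e-02  1.590e+02]
 [ 5.967e-01 -1.330e-02  1.089e-01  1.490e-02  1.420e+02]]
[0.58078269 0.03850119 0.09529276] [ 0.0124747   0.09904442 -0.0046977 ] [ 0.04490772 -0.00460712  0.02113052]
0.095 692 [ 0.4644 -0.2775  0.0995] [ 0.427 -0.31   0.095] [ 0.491 -0.254  0.103]
0.155 209 [ 0.4511 -0.2818  0.1656] [ 0.442 -0.294  0.155] [ 0.46  -0.275  0.17 ]
0.1 347 [ 0.4604 -0.2791  0.1023] [ 0.427 -0.308  0.1  ] [ 0.491 -0.254  0.111]
0.0 1913 [ 0.4707 -0.2783  0.0071] [ 0.38 -0.36  0.  ] [ 0.54 -0.22  0.02]
```

Studs 3 and 6 are proud, each by about 5 mm, and the stand yaw is about -6°. Next is a closer look at the rest.

```bash
python3 - <<'E'
from h import *
x=np.cross([0.995,-.1,0],[0,0,-1.])
plan(pose([.45,-.34,.29],x),n=8)
E
```

```text
8 rows: {'tx': np.float64(-0.8545), 'ty': np.float64(-0.0399), 'tz': np.float64(0.2207), 'ax': np.float64(-0.0009), 'ay': np.float64(-0.0006), 'az': np.float64(0.0019)}
```

>>> servo_tool --increments '[{"tx":-0.85,"ty":-0.04,"tz":0.22,"ax":0,"ay":0,"az":0,"claw":50},{"tx":-0.85,"ty":-0.04,"tz":0.22,"ax":0,"ay":0,"az":0,"claw":50},{"tx":-0.85,"ty":-0.04,"tz":0.22,"ax":0,"ay":0,"az":0,"claw":50},{"tx":-0.85,"ty":-0.04,"tz":0.22,"ax":0,"ay":0,"az":0,"claw":50},{"tx":-0.85,"ty":-0.04,"tz":0.22,"ax":0,"ay":0,"az":0,"claw":50},{"tx":-0.85,"ty":-0.04,"tz":0.22,"ax":0,"ay":0,"az":0,"claw":50},{"tx":-0.85,"ty":-0.04,"tz":0.22,"ax":0,"ay":0,"az":0,"claw":50},{"tx":-0.85,"ty":-0.04,"tz":0.22,"ax":0,"ay":0,"az":0,"claw":50},{"tx":0,"ty":0,"tz":0,"ax":0,"ay":0,"az":0,"claw":50},{"tx":0,"ty":0,"tz":0,"ax":0,"ay":0,"az":0,"claw":50}]'

```text
t: 4.0
tool_pos: [0.4504, -0.3382, 0.2907]
ee_rot: [-2.329, -2.109, -0.0]
contact_force: [0.6, -0.4, 0.2]
gripper_width: 0.499
grasp_force: 0.0
```

```bash
python3 - <<'E'
from h import *
s=observe();print(s["t"],s["tool_pos"],s["contact_force"])
i,W,K,M=snap("wrist");np.save("w2.npy",W)
cv2.imwrite("pics/w2full.png",i)
cv2.imwrite("pics/w2.png",cv2.resize(i[60:300,200:460],None,fx=2.4,fy=2.4,interpolation=2))
S=W.reshape(-1,3);q=S[(S[:,0]>.40)&(S[:,0]<.53)&(S[:,1]<-.235)&(S[:,1]>-.34)]
for z0,z1 in((.094,.1025),(.165,.175),(.12,.165),(.004,.03)):
    p=q[(q[:,2]>z0)&(q[:,2]<z1)]
    if len(p)>5: print(z0,len(p),p.mean(0).round(4),cv2.minAreaRect((p[:,:2]*1e3).astype(np.float32)))
E
```

```text
4.0 [ 0.45044817 -0.3382067   0.29065035] [ 0.64537672 -0.40979382  0.24039296]
0.094 1728 [ 0.4636 -0.2819  0.0997] ((458.7137756347656, -284.2783203125), (58.120140075683594, 52.026512145996094), 8.881382942199707)
0.165 403 [ 0.4502 -0.2853  0.1685] ((450.1402587890625, -285.5575866699219), (17.886735916137695, 17.83583641052246), 89.7817153930664)
0.12 57 [ 0.4509 -0.2767  0.1436] ((450.59698486328125, -276.95892333984375), (1.4749678373336792, 17.06098747253418), 86.01383209228516)
0.004 898 [ 0.4608 -0.2713  0.0115] ((459.93328857421875, -283.8701171875), (85.07353973388672, 69.66427612304688), 8.937052726745605)
```

View pics/w2.png

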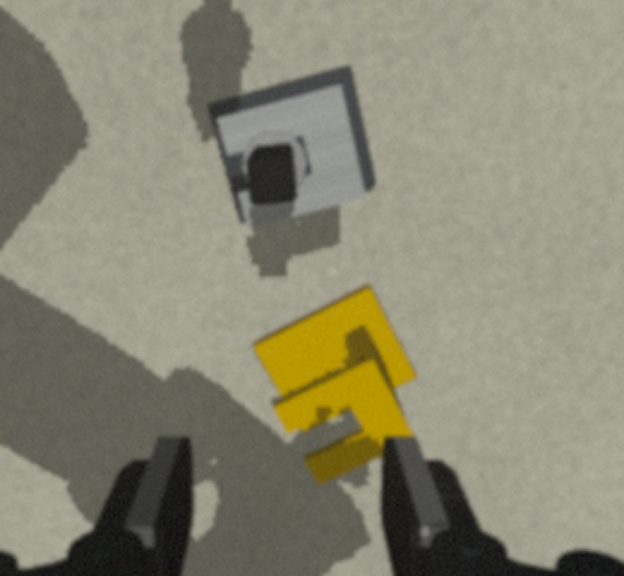

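The crop shows the probe handle at (272,175), with flats along world x and y, sitting in the grey fork. The rest yaw is about 9°, and the yellow decoy is at (340,400).

```bash
python3 - <<'E'
from h import *
A=pose([.4501,-.2856,.20],[0,1,0])
plan(A,n=4)
plan(pose([.4501,-.2856,.122],[0,1,0]),T0=A,n=4)
E
```

```text
4 rows: {'tx': np.float64(0.3273), 'ty': np.float64(-0.0227), 'tz': np.float64(0.5681), 'ax': np.float64(0.0015), 'ay': np.float64(0.0004), 'az': np.float64(-0.3536)}
4 rows: {'tx': np.float64(0.0), 'ty': np.float64(0.0), 'tz': np.float64(0.4875), 'ax': np.float64(0.0), 'ay': np.float64(0.0), 'az': np.float64(0.0)}
```

>>> servo_tool --increments '[{"tx":0.65,"ty":-0.045,"tz":0.3,"ax":0,"ay":0,"az":-0.7,"claw":50},{"tx":0.65,"ty":-0.045,"tz":0.45,"ax":0,"ay":0,"az":-0.7,"claw":50},{"tx":0,"ty":0,"tz":0.75,"ax":0,"ay":0,"az":0,"claw":50},{"tx":0,"ty":0,"tz":0.75,"ax":0,"ay":0,"az":0,"claw":50},{"tx":0,"ty":0,"tz":0,"ax":0,"ay":0,"az":0,"claw":50},{"tx":0,"ty":0,"tz":0,"ax":0,"ay":0,"az":0,"claw":50}]'

```text
t: 4.8
tool_pos: [0.4509, -0.2871, 0.202]
ee_rot: [2.222, 2.218, 0.0]
contact_force: [-1.1, 0.2, 0.1]
gripper_width: 0.501
grasp_force: 0.0
```

```bash
python3 - <<'E'
from h import *
plan(pose([.4501,-.2856,.122],[0,1,0]),n=4);print(observe()["tool_pos"])
E
```

```text
4 rows: {'tx': np.float64(0.0099), 'ty': np.float64(-0.0055), 'tz': np.float64(0.5002), 'ax': np.float64(0.0059), 'ay': np.float64(0.0057), 'az': np.float64(-0.0067)}
[ 0.45089383 -0.287112    0.20204198]
```

>>> servo_tool --increments '[{"tx":0.02,"ty":-0.01,"tz":0.5,"ax":0,"ay":0,"az":0,"claw":50},{"tx":0.02,"ty":-0.01,"tz":0.5,"ax":0,"ay":0,"az":0,"claw":50},{"tx":0,"ty":0,"tz":0.5,"ax":0,"ay":0,"az":0,"claw":50},{"tx":0,"ty":0,"tz":0.5,"ax":0,"ay":0,"az":0,"claw":50},{"tx":0,"ty":0,"tz":0,"ax":0,"ay":0,"az":0,"claw":10},{"tx":0,"ty":0,"tz":0,"ax":0,"ay":0,"az":0,"claw":0},{"tx":0,"ty":0,"tz":0,"ax":0,"ay":0,"az":0,"claw":0},{"tx":0,"ty":0,"tz":0,"ax":0,"ay":0,"az":0,"claw":0},{"tx":0,"ty":0,"tz":0,"ax":0,"ay":0,"az":0,"claw":0},{"tx":0,"ty":0,"tz":0,"ax":0,"ay":0,"az":0,"claw":0}]' --squeeze 80

```text
t: 6.05
tool_pos: [0.45, -0.286, 0.1218]
ee_rot: [2.223, 2.217, 0.0]
contact_force: [-0.5, 0.7, 6.4]
gripper_width: 0.203
grasp_force: 78.5
```

```bash
cat >> h.py <<'E'
LT=.0818
a=np.radians(-6.0);b=np.radians(25)
Xs=np.array([np.cos(a),np.sin(a),0]);l=np.array([-np.sin(a),np.cos(a),0])
n=np.array([0,0,np.cos(b)])-np.sin(b)*Xs;u=np.cos(b)*Xs+np.array([0,0,np.sin(b)])
C0=np.array([.5815,.0384,.0938])
def pt(k): k-=1;return C0+(.025 if k>2 else -.025)*u+.05*(1-k%3)*l
def tp(tip): return pose(tip+LT*n,l,-n)   # tool pose for tip position
def tipnow(lt=LT):
    T=cur();return T[:3,3]+lt*T[:3,2]
def rel(k):  # tip relative to stud place k: (up-slope, left, height) mm
    d=tipnow()-pt(k);return (np.array([d@u,d@l,d@n])*1e3).round(2)
E
python3 - <<'E'
from h import *
A=cur();A[2,3]=.31
plan(A)
B=tp(pt(1)+.03*n);print(B.round(3).tolist())
plan(B,T0=A)
s=observe();print(s["contact_force"])
E
```

```text
5 rows: {'tx': np.float64(-0.0016), 'ty': np.float64(0.0017), 'tz': np.float64(-0.9411), 'ax': np.float64(0.0), 'ay': np.float64(-0.0), 'az': np.float64(-0.0)}
[[0.105, 0.901, 0.42, 0.517], [0.995, -0.095, -0.044, 0.095], [0.0, 0.423, -0.906, 0.185], [0.0, 0.0, 0.0, 1.0]]
10 rows: {'tx': np.float64(0.9636), 'ty': np.float64(0.0591), 'tz': np.float64(0.3295), 'ax': np.float64(-0.6217), 'ay': np.float64(-0.0296), 'az': np.float64(0.1445)}
[-0.49694369  0.72630638  6.35264635]
```

>>> servo_tool --increments '[{"tx":0,"ty":0,"tz":-0.4,"ax":0,"ay":0,"az":0,"claw":0},{"tx":0,"ty":0,"tz":-0.8,"ax":0,"ay":0,"az":0,"claw":0},{"tx":0,"ty":0,"tz":-0.9,"ax":0,"ay":0,"az":0,"claw":0},{"tx":0,"ty":0,"tz":-0.9,"ax":0,"ay":0,"az":0,"claw":0},{"tx":0,"ty":0,"tz":-0.9,"ax":0,"ay":0,"az":0,"claw":0},{"tx":0,"ty":0,"tz":-0.8,"ax":0,"ay":0,"az":0,"claw":0},{"tx":0,"ty":0,"tz":0,"ax":0,"ay":0,"az":0,"claw":0}]'

```text
t: 6.92
tool_pos: [0.4499, -0.2859, 0.3108]
ee_rot: [2.221, 2.215, 0.0]
contact_force: [-0.3, -0.4, -1.7]
gripper_width: 0.194
grasp_force: 78.1
```

>>> servo_tool --increments '[{"tx":0.87,"ty":0.05,"tz":0.3,"ax":-0.565,"ay":-0.027,"az":0.13,"claw":0},{"tx":0.87,"ty":0.05,"tz":0.3,"ax":-0.565,"ay":-0.027,"az":0.13,"claw":0},{"tx":0.87,"ty":0.05,"tz":0.3,"ax":-0.565,"ay":-0.027,"az":0.13,"claw":0},{"tx":0.87,"ty":0.05,"tz":0.3,"ax":-0.565,"ay":-0.027,"az":0.13,"claw":0},{"tx":0.87,"ty":0.05,"tz":0.3,"ax":-0.565,"ay":-0.027,"az":0.13,"claw":0},{"tx":0.87,"ty":0.05,"tz":0.3,"ax":-0.565,"ay":-0.027,"az":0.13,"claw":0},{"tx":0.87,"ty":0.05,"tz":0.3,"ax":-0.565,"ay":-0.027,"az":0.13,"claw":0},{"tx":0.87,"ty":0.05,"tz":0.3,"ax":-0.565,"ay":-0.027,"az":0.13,"claw":0},{"tx":0.87,"ty":0.05,"tz":0.3,"ax":-0.565,"ay":-0.027,"az":0.13,"claw":0},{"tx":0,"ty":0,"tz":0,"ax":0,"ay":0,"az":0,"claw":0}]'

```text
t: 8.18
tool_pos: [0.4949, 0.0274, 0.2022]
ee_rot: [2.105, 1.939, 0.342]
contact_force: [-0.3, -0.3, -1.6]
gripper_width: 0.201
grasp_force: 78.1
```

```bash
python3 - <<'E'
from h import *
s=observe();print(s["t"],s["contact_force"].round(2),s["gripper_width"],rel(1))
i,W,K,M=snap("wrist");np.save("w3.npy",W)
cv2.imwrite("pics/w3.png",i)
plan(tp(pt(1)+.02*n))
E
```

```text
8.175 [-0.27 -0.32 -1.6 ] 0.20142262784976508 [-13.17 -69.46  52.65]
2 rows: {'tx': np.float64(0.8858), 'ty': np.float64(0.1049), 'tz': np.float64(0.4083), 'ax': np.float64(-0.6003), 'ay': np.float64(-0.044), 'az': np.float64(0.1459)}
```

View pics/w3.png

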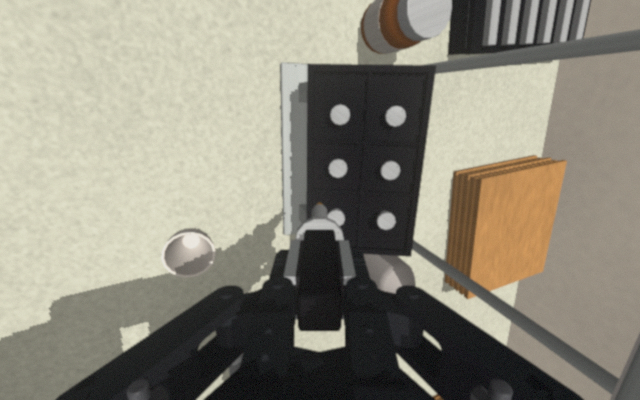

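The probe is held straight, with the shaft end near (320,208). The studs show at (340,115), (338,168), (337,217) for the lower row and (396,116), (390,170), (386,220) for the upper row. I'll refine the stud frame from this view.

```bash
python3 - <<'E'
from fit import *
import h
i=cv2.imread("pics/w3.png");W=np.load("w3.npy")
m,nn,C,k=studs(i,W,[(340,115),(338,168),(338,200),(396,116),(390,170),(386,220)])
print(m,nn.round(4),h.n.round(4),"yaw",np.degrees(np.arctan2(-nn[1],-nn[0])))
for j in range(6):
    d=C[j,:3]-pt(j+1);print(j+1,(np.array([d@u,d@l,d@h.n])*1e3).round(2),C[j,3:].round(4))
# tip/shaft vs tool axis: points near tool axis
T=cur();S=(W.reshape(-1,3)-T[:3,3])@T[:3,:3];q=S[(abs(S[:,0])<.02)&(abs(S[:,1])<.02)&(S[:,2]>.01)&(S[:,2]<.09)]
for z in np.arange(.01,.09,.008):
    p=q[(q[:,2]>=z)&(q[:,2]<z+.008)]
    if len(p)>3: print(round(z,3),len(p),(p.min(0)*1e3).round(1),(p.max(0)*1e3).round(1),(np.median(p,0)*1e3).round(1))
E
```

```text
[0.58735054 0.0412336  0.08574929] [-0.4205  0.0418  0.9063] [-0.4203  0.0442  0.9063] yaw -5.672946320842584
1 [-0.09  0.41  0.09] [9.6e-03 3.0e+02]
2 [-0.09  0.65  0.19] [9.80e-03 2.63e+02]
3 [0.12 7.14 4.9 ] [1.47e-02 4.10e+01]
4 [-0.41  0.3   0.03] [9.50e-03 3.19e+02]
5 [-0.49  0.54  0.39] [1.00e-02 2.72e+02]
6 [-0.38  0.91  5.24] [1.49e-02 2.44e+02]
0.01 517 [  2.3 -15.1  10.1] [16.3 13.3 18. ] [10.4 -1.2 17.2]
0.018 189 [  2.1 -15.7  18. ] [16.5 13.4 22.7] [12.6 -0.6 18.7]
0.042 39 [ 4.7 -6.2 44.1] [ 7.7  3.7 49.9] [ 7.  -1.2 47.6]
0.05 65 [ 3.6 -6.3 50. ] [ 8.   4.6 57.9] [ 6.9 -0.5 54.2]
0.058 54 [ 3.1 -6.5 58.4] [ 8.   4.8 66. ] [ 6.7 -0.9 61.9]
0.066 12 [ 4.6 -5.8 66.2] [ 7.3  4.1 67.9] [ 6.4 -0.1 67.1]
0.074 8 [ 3.7 -2.9 77.4] [ 4.7  1.2 80.2] [ 4.3 -0.9 78.4]
```

>>> servo_tool --increments '[{"tx":0.59,"ty":0.07,"tz":0.27,"ax":-0.4,"ay":-0.03,"az":0.097,"claw":0},{"tx":0.59,"ty":0.07,"tz":0.27,"ax":-0.4,"ay":-0.03,"az":0.097,"claw":0},{"tx":0.59,"ty":0.07,"tz":0.27,"ax":-0.4,"ay":-0.03,"az":0.097,"claw":0},{"tx":0,"ty":0,"tz":0,"ax":0,"ay":0,"az":0,"claw":0},{"tx":0,"ty":0,"tz":0,"ax":0,"ay":0,"az":0,"claw":0}]'

```text
t: 8.85
tool_pos: [0.5228, 0.0929, 0.1773]
ee_rot: [2.072, 1.861, 0.414]
contact_force: [0.1, -0.9, -1.0]
gripper_width: 0.202
grasp_force: 78.1
```

```bash
python3 - <<'E'
from h import *
s=observe();print(s["t"],s["contact_force"].round(2),s["contact_force"]@n,rel(1))
plan(tp(pt(1)+.005*n),n=1)
E
```

```text
8.85 [ 0.07 -0.94 -1.02] -0.9932633758283615 [ 2.38 -2.06 21.02]
1 rows: {'tx': np.float64(0.0485), 'ty': np.float64(-0.0558), 'tz': np.float64(0.4002), 'ax': np.float64(0.0341), 'ay': np.float64(0.0238), 'az': np.float64(-0.0322)}
```

>>> servo_tool --increments '[{"tx":0.05,"ty":-0.056,"tz":0.2,"ax":0.034,"ay":0.024,"az":-0.03,"claw":0},{"tx":0,"ty":0,"tz":0.2,"ax":0,"ay":0,"az":0,"claw":0},{"tx":0,"ty":0,"tz":0.075,"ax":0,"ay":0,"az":0,"claw":0},{"tx":0,"ty":0,"tz":0.075,"ax":0,"ay":0,"az":0,"claw":0},{"tx":0,"ty":0,"tz":0.075,"ax":0,"ay":0,"az":0,"claw":0},{"tx":0,"ty":0,"tz":0.05,"ax":0,"ay":0,"az":0,"claw":0},{"tx":0,"ty":0,"tz":0,"ax":0,"ay":0,"az":0,"claw":0}]'

```text
t: 9.72
tool_pos: [0.5323, 0.0949, 0.1517]
ee_rot: [2.071, 1.866, 0.414]
contact_force: [-1.0, -0.6, -0.1]
gripper_width: 0.199
grasp_force: 78.5
```

```bash
python3 - <<'E'
from h import *
s=observe();print(s["t"],s["contact_force"].round(2),s["contact_force"]@n,rel(1))
E
```

```text
9.725 [-0.96 -0.59 -0.14] 0.24503125359504185 [-0.21  1.09 -6.11]
```

>>> servo_tool --increments '[{"tx":0,"ty":0,"tz":0.025,"ax":0,"ay":0,"az":0,"claw":0},{"tx":0,"ty":0,"tz":0,"ax":0,"ay":0,"az":0,"claw":0}]'

```text
t: 9.98
tool_pos: [0.5327, 0.0949, 0.1509]
ee_rot: [2.071, 1.866, 0.415]
contact_force: [-2.8, -1.1, 0.2]
gripper_width: 0.202
grasp_force: 78.5
```

>>> servo_tool --increments '[{"tx":0,"ty":0,"tz":0.0125,"ax":0,"ay":0,"az":0,"claw":0},{"tx":0,"ty":0,"tz":0,"ax":0,"ay":0,"az":0,"claw":0}]'

```text
t: 10.22
tool_pos: [0.5329, 0.0949, 0.1504]
ee_rot: [2.071, 1.866, 0.415]
contact_force: [-2.7, -0.7, 0.9]
gripper_width: 0.201
grasp_force: 78.5
```

```bash
python3 - <<'E'
from h import *
s=observe();print(s["t"],s["contact_force"].round(2),s["contact_force"]@n,rel(1))
E
```

```text
10.225 [-2.74 -0.74  0.9 ] 1.9328831879805417 [-0.19  1.13 -7.62]
```

>>> servo_tool --increments '[{"tx":0,"ty":0,"tz":0.0125,"ax":0,"ay":0,"az":0,"claw":0},{"tx":0,"ty":0,"tz":0,"ax":0,"ay":0,"az":0,"claw":0}]'

```text
t: 10.48
tool_pos: [0.5331, 0.0948, 0.1499]
ee_rot: [2.071, 1.866, 0.415]
contact_force: [-2.0, -0.6, 1.4]
gripper_width: 0.198
grasp_force: 78.5
```

```bash
python3 - <<'E'
from h import *
s=observe();print(s["t"],s["contact_force"].round(2),s["contact_force"]@n,rel(1))
E
```

```text
10.475 [-1.98 -0.63  1.39] 2.0677866293927982 [-0.2   1.14 -8.14]
```

>>> servo_tool --increments '[{"tx":0,"ty":0,"tz":0.0075,"ax":0,"ay":0,"az":0,"claw":0},{"tx":0,"ty":0,"tz":0,"ax":0,"ay":0,"az":0,"claw":0}]'

```text
t: 10.72
tool_pos: [0.5332, 0.0948, 0.1497]
ee_rot: [2.071, 1.866, 0.415]
contact_force: [-2.8, -0.8, 2.9]
gripper_width: 0.198
grasp_force: 78.8
```

```bash
python3 - <<'E'
from h import *
s=observe();print(s["t"],s["contact_force"].round(2),s["contact_force"]@n,rel(1))
E
```

```text
10.725 [-2.76 -0.85  2.87] 3.721069273147314 [-0.18  1.13 -8.36]
```

>>> servo_tool --increments '[{"tx":0,"ty":0,"tz":-0.4,"ax":0,"ay":0,"az":0,"claw":0},{"tx":-0.639,"ty":0,"tz":0,"ax":0,"ay":0,"az":0,"claw":0},{"tx":-0.639,"ty":0,"tz":0,"ax":0,"ay":0,"az":0,"claw":0},{"tx":0,"ty":0,"tz":0,"ax":0,"ay":0,"az":0,"claw":0},{"tx":0,"ty":0,"tz":0.12,"ax":0,"ay":0,"az":0,"claw":0},{"tx":0,"ty":0,"tz":0.12,"ax":0,"ay":0,"az":0,"claw":0},{"tx":0,"ty":0,"tz":0.08,"ax":0,"ay":0,"az":0,"claw":0},{"tx":0,"ty":0,"tz":0.06,"ax":0,"ay":0,"az":0,"claw":0},{"tx":0,"ty":0,"tz":0,"ax":0,"ay":0,"az":0,"claw":0}]'

```text
t: 11.85
tool_pos: [0.5277, 0.0443, 0.1503]
ee_rot: [2.071, 1.866, 0.415]
contact_force: [-0.1, 1.8, 2.1]
gripper_width: 0.196
grasp_force: 78.4
```

```bash
python3 - <<'E'
from h import *
s=observe();print(s["t"],s["contact_force"].round(2),s["contact_force"]@n,rel(2));plan(tp(pt(2)-.008*n),n=1)
E
```

```text
11.85 [-0.14  1.78  2.12] 2.0589382472135926 [-0.1   0.31 -7.7 ]
1 rows: {'tx': np.float64(-0.0057), 'ty': np.float64(0.0035), 'tz': np.float64(0.0075), 'ax': np.float64(0.0072), 'ay': np.float64(-0.0139), 'az': np.float64(0.0058)}
```

Now step to the stop on stud 2.

>>> servo_tool --increments '[{"tx":0,"ty":0,"tz":0.0125,"ax":0,"ay":0,"az":0,"claw":0},{"tx":0,"ty":0,"tz":0,"ax":0,"ay":0,"az":0,"claw":0}]'

```text
t: 12.1
tool_pos: [0.5278, 0.0441, 0.1501]
ee_rot: [2.071, 1.866, 0.415]
contact_force: [-1.5, 2.6, 1.9]
gripper_width: 0.2
grasp_force: 78.5
```

```bash
python3 - <<'E'
from h import *
s=observe();print(s["t"],s["contact_force"].round(2),s["contact_force"]@n,rel(2))
E
```

```text
12.1 [-1.55  2.59  1.89] 2.4781202566083134 [-0.06  0.12 -8.01]
```

>>> servo_tool --increments '[{"tx":0,"ty":0,"tz":0.0075,"ax":0,"ay":0,"az":0,"claw":0},{"tx":0,"ty":0,"tz":0,"ax":0,"ay":0,"az":0,"claw":0}]'

```text
t: 12.35
tool_pos: [0.528, 0.044, 0.1498]
ee_rot: [2.071, 1.866, 0.415]
contact_force: [-2.4, 1.8, 4.7]
gripper_width: 0.199
grasp_force: 78.8
```

```bash
python3 - <<'E'
from h import *
s=observe();print(s["t"],s["contact_force"].round(2),s["contact_force"]@n,rel(2))
E
```

```text
12.35 [-2.37  1.78  4.68] 5.3165166623879045 [-0.07  0.08 -8.29]
```

>>> servo_tool --increments '[{"tx":0,"ty":0,"tz":-0.5,"ax":0,"ay":0,"az":0,"claw":0},{"tx":-0.62,"ty":0,"tz":0,"ax":0,"ay":0,"az":0,"claw":0},{"tx":-0.625,"ty":0,"tz":0,"ax":0,"ay":0,"az":0,"claw":0},{"tx":0,"ty":0,"tz":0,"ax":0,"ay":0,"az":0,"claw":0},{"tx":0,"ty":0,"tz":0.12,"ax":0,"ay":0,"az":0,"claw":0},{"tx":0,"ty":0,"tz":0.12,"ax":0,"ay":0,"az":0,"claw":0},{"tx":0,"ty":0,"tz":0.09,"ax":0,"ay":0,"az":0,"claw":0},{"tx":0,"ty":0,"tz":0,"ax":0,"ay":0,"az":0,"claw":0}]'

```text
t: 13.35
tool_pos: [0.5199, -0.0049, 0.1555]
ee_rot: [2.071, 1.867, 0.414]
contact_force: [-2.0, 0.2, 1.3]
gripper_width: 0.198
grasp_force: 78.5
```

```bash
python3 - <<'E'
from h import *
s=observe();print(s["t"],s["contact_force"].round(2),s["contact_force"]@n,rel(3))
E
```

```text
13.35 [-2.05  0.16  1.29] 2.032413868970242 [-0.35  0.59 -1.93]
```

>>> servo_tool --increments '[{"tx":0,"ty":0,"tz":0.025,"ax":0,"ay":0,"az":0,"claw":0},{"tx":0,"ty":0,"tz":0.025,"ax":0,"ay":0,"az":0,"claw":0},{"tx":0,"ty":0,"tz":0.025,"ax":0,"ay":0,"az":0,"claw":0},{"tx":0,"ty":0,"tz":0.025,"ax":0,"ay":0,"az":0,"claw":0},{"tx":0,"ty":0,"tz":0,"ax":0,"ay":0,"az":0,"claw":0}]'

```text
t: 13.98
tool_pos: [0.5214, -0.0052, 0.1527]
ee_rot: [2.071, 1.866, 0.415]
contact_force: [-6.3, 0.7, 8.1]
gripper_width: 0.201
grasp_force: 79.7
```

```bash
python3 - <<'E'
from h import *
s=observe();print(s["t"],s["contact_force"].round(2),s["contact_force"]@n,rel(3))
E
```

```text
13.975 [-6.33  0.74  8.11] 10.044395893076352 [-0.07  0.37 -5.14]
```

>>> servo_tool --increments '[{"tx":0,"ty":0,"tz":0.025,"ax":0,"ay":0,"az":0,"claw":0},{"tx":0,"ty":0,"tz":0.025,"ax":0,"ay":0,"az":0,"claw":0},{"tx":0,"ty":0,"tz":0.01,"ax":0,"ay":0,"az":0,"claw":0},{"tx":0,"ty":0,"tz":0,"ax":0,"ay":0,"az":0,"claw":0}]'

```text
t: 14.48
tool_pos: [0.5224, -0.0054, 0.1505]
ee_rot: [2.071, 1.866, 0.415]
contact_force: [-5.8, 1.5, 9.0]
gripper_width: 0.2
grasp_force: 79.8
```

```bash
python3 - <<'E'
from h import *
s=observe();print(s["t"],s["contact_force"].round(2),s["contact_force"]@n,rel(3))
E
```

```text
14.475 [-5.76  1.49  9.05] 10.690555948016486 [-0.01  0.35 -7.48]
```

>>> servo_tool --increments '[{"tx":0,"ty":0,"tz":0.015,"ax":0,"ay":0,"az":0,"claw":0},{"tx":0,"ty":0,"tz":0,"ax":0,"ay":0,"az":0,"claw":0}]'

```text
t: 14.72
tool_pos: [0.5227, -0.0054, 0.15]
ee_rot: [2.071, 1.866, 0.415]
contact_force: [-6.2, 1.7, 7.9]
gripper_width: 0.2
grasp_force: 79.8
```

```bash
python3 - <<'E'
from h import *
s=observe();print(s["t"],s["contact_force"].round(2),s["contact_force"]@n,rel(3))
E
```

```text
14.725 [-6.25  1.66  7.89] 9.847456922724835 [-0.06  0.37 -8.1 ]
```

>>> servo_tool --increments '[{"tx":0,"ty":0,"tz":-0.6,"ax":0,"ay":0,"az":0,"claw":0},{"tx":-0.6,"ty":0,"tz":-0.7,"ax":0,"ay":0,"az":0,"claw":0},{"tx":-0.6,"ty":0,"tz":-0.5,"ax":0,"ay":0,"az":0,"claw":0},{"tx":0,"ty":0,"tz":0,"ax":0,"ay":0,"az":0,"claw":0},{"tx":0,"ty":0,"tz":0,"ax":0,"ay":0,"az":0,"claw":0}]'

```text
t: 15.35
tool_pos: [0.4874, -0.0499, 0.214]
ee_rot: [2.073, 1.866, 0.414]
contact_force: [-0.2, -0.6, -0.9]
gripper_width: 0.198
grasp_force: 78.4
```

```bash
cat > chk.py <<'E'
from fit import *
import h
T=cur();i,W,K,M=snap("wrist")
Mi=np.linalg.inv(M);px=[]
for k in range(1,7):
    q=Mi[:3,:3]@pt(k)+Mi[:3,3];px.append((int(round(K[0,2]+K[0,0]*q[0]/-q[2])),int(round(K[1,2]-K[1,1]*q[1]/-q[2]))))
print(px)
m,nn,C,k=studs(i,W,px)
for j in range(6):
    d=C[j,:3]-pt(j+1);print(j+1,(np.array([d@u,d@l,d@h.n])*1e3).round(2),C[j,3:].round(4))
s=observe();print(s["t"],s["contact_force"].round(2),s["contact_force"]@h.n,rel(3),rel(4))
# collar seen
S=(W.reshape(-1,3)-T[:3,3])@T[:3,:3];q=S[(abs(S[:,0])<.02)&(abs(S[:,1])<.02)&(S[:,2]>.01)&(S[:,2]<.03)];print("collar",np.median(q,0)*1e3,len(q))
plan(tp(pt(4)+.015*h.n))
E
python3 chk.py
```

```text
[(320, 19), (320, 81), (320, 137), (378, 19), (375, 81), (372, 137)]
1 [-0.18 -0.09  0.05] [9.40e-03 3.78e+02]
2 [-0.28  0.24  0.27] [9.90e-03 3.05e+02]
3 [-0.28  0.4   0.66] [1.06e-02 2.60e+02]
4 [-0.58  0.02 -0.1 ] [9.40e-03 3.83e+02]
5 [-0.57  0.19  0.51] [1.01e-02 3.15e+02]
6 [-0.41  0.51  5.28] [1.50e-02 2.71e+02]
15.4 [-0.51 -0.28 -0.83] -0.5504167655603937 [ -0.82 -47.26  62.65] [ -50.82 -147.26   62.65]
collar [ 9.431726   -0.27112155 16.96657623] 696
4 rows: {'tx': np.float64(0.9207), 'ty': np.float64(0.3175), 'tz': np.float64(0.2983), 'ax': np.float64(-0.0036), 'ay': np.float64(-0.0044), 'az': np.float64(0.0013)}
```

>>> servo_tool --increments '[{"tx":0.737,"ty":0.254,"tz":0.239,"ax":0,"ay":0,"az":0,"claw":0},{"tx":0.737,"ty":0.254,"tz":0.239,"ax":0,"ay":0,"az":0,"claw":0},{"tx":0.737,"ty":0.254,"tz":0.239,"ax":0,"ay":0,"az":0,"claw":0},{"tx":0.737,"ty":0.254,"tz":0.239,"ax":0,"ay":0,"az":0,"claw":0},{"tx":0.737,"ty":0.254,"tz":0.239,"ax":0,"ay":0,"az":0,"claw":0},{"tx":0,"ty":0,"tz":0,"ax":0,"ay":0,"az":0,"claw":0},{"tx":0,"ty":0,"tz":0,"ax":0,"ay":0,"az":0,"claw":0}]'

```text
t: 16.27
tool_pos: [0.5684, 0.09, 0.1921]
ee_rot: [2.071, 1.868, 0.413]
contact_force: [-0.1, -0.5, -1.0]
gripper_width: 0.202
grasp_force: 78.3
```

```bash
python3 - <<'E'
from h import *
s=observe();print(s["t"],s["contact_force"].round(2),s["contact_force"]@n,rel(4));plan(tp(pt(4)+.005*n),n=1)
E
```

```text
16.275 [-0.11 -0.52 -1.  ] -0.881885686057227 [-0.25 -0.03 15.11]
1 rows: {'tx': np.float64(0.0023), 'ty': np.float64(0.0043), 'tz': np.float64(0.2526), 'ax': np.float64(-0.0153), 'ay': np.float64(-0.0127), 'az': np.float64(0.0178)}
```

>>> servo_tool --increments '[{"tx":0,"ty":0,"tz":0.2,"ax":0,"ay":0,"az":0,"claw":0},{"tx":0,"ty":0,"tz":0.14,"ax":0,"ay":0,"az":0,"claw":0},{"tx":0,"ty":0,"tz":0.1,"ax":0,"ay":0,"az":0,"claw":0},{"tx":0,"ty":0,"tz":0.08,"ax":0,"ay":0,"az":0,"claw":0},{"tx":0,"ty":0,"tz":0.04,"ax":0,"ay":0,"az":0,"claw":0},{"tx":0,"ty":0,"tz":0,"ax":0,"ay":0,"az":0,"claw":0},{"tx":0,"ty":0,"tz":0,"ax":0,"ay":0,"az":0,"claw":0}]'

```text
t: 17.15
tool_pos: [0.5782, 0.0886, 0.1727]
ee_rot: [2.071, 1.866, 0.415]
contact_force: [-1.5, -0.5, 1.1]
gripper_width: 0.199
grasp_force: 78.6
```

```bash
python3 - <<'E'
from h import *
s=observe();print(s["t"],s["contact_force"].round(2),s["contact_force"]@n,rel(4))
E
```

```text
17.15 [-1.54 -0.55  1.08] 1.6028439121235731 [ 0.68 -0.38 -6.64]
```

>>> servo_tool --increments '[{"tx":0,"ty":0,"tz":0.0125,"ax":0,"ay":0,"az":0,"claw":0},{"tx":0,"ty":0,"tz":0,"ax":0,"ay":0,"az":0,"claw":0}]'

```text
t: 17.4
tool_pos: [0.5784, 0.0886, 0.1722]
ee_rot: [2.071, 1.866, 0.415]
contact_force: [-3.1, -0.7, 1.3]
gripper_width: 0.197
grasp_force: 78.6
```

```bash
python3 - <<'E'
from h import *
s=observe();print(s["t"],s["contact_force"].round(2),s["contact_force"]@n,rel(4))
E
```

```text
17.4 [-3.15 -0.75  1.29] 2.4614836316506175 [ 0.67 -0.35 -7.24]
```

>>> servo_tool --increments '[{"tx":0,"ty":0,"tz":0.0175,"ax":0,"ay":0,"az":0,"claw":0},{"tx":0,"ty":0,"tz":0,"ax":0,"ay":0,"az":0,"claw":0}]'

```text
t: 17.65
tool_pos: [0.5788, 0.0886, 0.1715]
ee_rot: [2.071, 1.866, 0.415]
contact_force: [-2.4, -0.8, 0.8]
gripper_width: 0.202
grasp_force: 78.6
```

```bash
python3 - <<'E'
from h import *
s=observe();print(s["t"],s["contact_force"].round(2),s["contact_force"]@n,rel(4))
E
```

```text
17.65 [-2.43 -0.78  0.81] 1.7228925211602917 [ 0.65 -0.35 -8.01]
```

>>> servo_tool --increments '[{"tx":0,"ty":0,"tz":0.0075,"ax":0,"ay":0,"az":0,"claw":0},{"tx":0,"ty":0,"tz":0,"ax":0,"ay":0,"az":0,"claw":0}]'

```text
t: 17.9
tool_pos: [0.5789, 0.0885, 0.1713]
ee_rot: [2.071, 1.866, 0.415]
contact_force: [-1.3, -1.3, 0.3]
gripper_width: 0.202
grasp_force: 78.6
```

```bash
python3 - <<'E'
from h import *
s=observe();print(s["t"],s["contact_force"].round(2),s["contact_force"]@n,rel(4))
E
```

```text
17.9 [-1.26 -1.26  0.29] 0.7376038849841835 [ 0.66 -0.36 -8.26]
```

>>> servo_tool --increments '[{"tx":0,"ty":0,"tz":0.0075,"ax":0,"ay":0,"az":0,"claw":0},{"tx":0,"ty":0,"tz":0,"ax":0,"ay":0,"az":0,"claw":0}]'

```text
t: 18.15
tool_pos: [0.579, 0.0885, 0.1711]
ee_rot: [2.071, 1.866, 0.415]
contact_force: [-3.3, -0.5, 2.6]
gripper_width: 0.198
grasp_force: 78.9
```

```bash
python3 - <<'E'
from h import *
s=observe();print(s["t"],s["contact_force"].round(2),s["contact_force"]@n,rel(4))
E
```

```text
18.15 [-3.35 -0.49  2.63] 3.772098404992328 [ 0.7  -0.37 -8.49]
```

>>> servo_tool --increments '[{"tx":0,"ty":0,"tz":-0.4,"ax":0,"ay":0,"az":0,"claw":0},{"tx":-0.62,"ty":-0.01,"tz":0,"ax":0,"ay":0,"az":0,"claw":0},{"tx":-0.62,"ty":0,"tz":0,"ax":0,"ay":0,"az":0,"claw":0},{"tx":0,"ty":0,"tz":0,"ax":0,"ay":0,"az":0,"claw":0},{"tx":0,"ty":0,"tz":0.12,"ax":0,"ay":0,"az":0,"claw":0},{"tx":0,"ty":0,"tz":0.12,"ax":0,"ay":0,"az":0,"claw":0},{"tx":0,"ty":0,"tz":0.08,"ax":0,"ay":0,"az":0,"claw":0},{"tx":0,"ty":0,"tz":0.06,"ax":0,"ay":0,"az":0,"claw":0},{"tx":0,"ty":0,"tz":0,"ax":0,"ay":0,"az":0,"claw":0},{"tx":0,"ty":0,"tz":0,"ax":0,"ay":0,"az":0,"claw":0}]'

```text
t: 19.4
tool_pos: [0.5731, 0.0394, 0.1716]
ee_rot: [2.071, 1.866, 0.415]
contact_force: [-0.6, 2.2, 1.9]
gripper_width: 0.2
grasp_force: 79.0
```

```bash
python3 - <<'E'
from h import *
s=observe();print(s["t"],s["contact_force"].round(2),s["contact_force"]@n,rel(5))
E
```

```text
19.4 [-0.63  2.21  1.88] 2.067990660317634 [ 0.32  0.22 -7.71]
```

>>> servo_tool --increments '[{"tx":0,"ty":0,"tz":0.0125,"ax":0,"ay":0,"az":0,"claw":0},{"tx":0,"ty":0,"tz":0,"ax":0,"ay":0,"az":0,"claw":0}]'

```text
t: 19.65
tool_pos: [0.5733, 0.0393, 0.1713]
ee_rot: [2.071, 1.866, 0.415]
contact_force: [-1.6, 3.3, 5.0]
gripper_width: 0.195
grasp_force: 79.1
```

```bash
python3 - <<'E'
from h import *
s=observe();print(s["t"],s["contact_force"].round(2),s["contact_force"]@n,rel(5))
E
```

```text
19.65 [-1.6   3.28  4.97] 5.324063718731843 [ 0.38  0.15 -8.09]
```

>>> servo_tool --increments '[{"tx":0,"ty":0,"tz":-0.5,"ax":0,"ay":0,"az":0,"claw":0},{"tx":-0.62,"ty":-0.005,"tz":0,"ax":0,"ay":0,"az":0,"claw":0},{"tx":-0.635,"ty":0,"tz":0,"ax":0,"ay":0,"az":0,"claw":0},{"tx":0,"ty":0,"tz":0,"ax":0,"ay":0,"az":0,"claw":0},{"tx":0,"ty":0,"tz":0.12,"ax":0,"ay":0,"az":0,"claw":0},{"tx":0,"ty":0,"tz":0.12,"ax":0,"ay":0,"az":0,"claw":0},{"tx":0,"ty":0,"tz":0.09,"ax":0,"ay":0,"az":0,"claw":0},{"tx":0,"ty":0,"tz":0.025,"ax":0,"ay":0,"az":0,"claw":0},{"tx":0,"ty":0,"tz":0.025,"ax":0,"ay":0,"az":0,"claw":0},{"tx":0,"ty":0,"tz":0.025,"ax":0,"ay":0,"az":0,"claw":0},{"tx":0,"ty":0,"tz":0.025,"ax":0,"ay":0,"az":0,"claw":0},{"tx":0,"ty":0,"tz":0,"ax":0,"ay":0,"az":0,"claw":0}]'

```text
t: 21.15
tool_pos: [0.5666, -0.0103, 0.1742]
ee_rot: [2.071, 1.866, 0.415]
contact_force: [-7.2, 0.5, 8.4]
gripper_width: 0.2
grasp_force: 79.8
```

```bash
python3 - <<'E'
from h import *
s=observe();print(s["t"],s["contact_force"].round(2),s["contact_force"]@n,rel(6))
E
```

```text
21.15 [-7.17  0.51  8.41] 10.652991526321024 [ 0.22  0.06 -4.81]
```

Need about 3 mm more; go 2.4 mm first.

>>> servo_tool --increments '[{"tx":0,"ty":0,"tz":0.025,"ax":0,"ay":0,"az":0,"claw":0},{"tx":0,"ty":0,"tz":0.025,"ax":0,"ay":0,"az":0,"claw":0},{"tx":0,"ty":0,"tz":0.01,"ax":0,"ay":0,"az":0,"claw":0},{"tx":0,"ty":0,"tz":0,"ax":0,"ay":0,"az":0,"claw":0}]'

```text
t: 21.65
tool_pos: [0.5676, -0.0104, 0.1721]
ee_rot: [2.071, 1.866, 0.415]
contact_force: [-6.1, 1.3, 8.6]
gripper_width: 0.198
grasp_force: 79.8
```

```bash
python3 - <<'E'
from h import *
s=observe();print(s["t"],s["contact_force"].round(2),s["contact_force"]@n,rel(6))
E
```

```text
21.65 [-6.14  1.26  8.6 ] 10.426652909038129 [ 0.23  0.06 -7.17]
```

>>> servo_tool --increments '[{"tx":0,"ty":0,"tz":0.0175,"ax":0,"ay":0,"az":0,"claw":0},{"tx":0,"ty":0,"tz":0,"ax":0,"ay":0,"az":0,"claw":0}]'

```text
t: 21.9
tool_pos: [0.5679, -0.0104, 0.1714]
ee_rot: [2.071, 1.866, 0.415]
contact_force: [-6.1, 1.0, 8.2]
gripper_width: 0.202
grasp_force: 79.8
```

```bash
python3 - <<'E'
from h import *
s=observe();print(s["t"],s["contact_force"].round(2),s["contact_force"]@n,rel(6))
E
```

```text
21.9 [-6.06  1.04  8.16] 9.989604754896337 [ 0.23  0.06 -7.88]
```

>>> servo_tool --increments '[{"tx":0,"ty":0,"tz":-0.6,"ax":0,"ay":0,"az":0,"claw":0},{"tx":-0.6,"ty":-0.6,"tz":-0.7,"ax":0,"ay":0,"az":0,"claw":0},{"tx":-0.6,"ty":-0.6,"tz":-0.5,"ax":0,"ay":0,"az":0,"claw":0},{"tx":0,"ty":0,"tz":0,"ax":0,"ay":0,"az":0,"claw":0},{"tx":0,"ty":0,"tz":0,"ax":0,"ay":0,"az":0,"claw":0}]'

```text
t: 22.52
tool_pos: [0.4899, -0.0508, 0.2156]
ee_rot: [2.072, 1.865, 0.415]
contact_force: [0.1, -1.0, -1.1]
gripper_width: 0.197
grasp_force: 78.5
```

```bash
python3 chk.py
```

```text
[(316, 18), (317, 80), (317, 136), (374, 18), (371, 80), (368, 136)]
1 [-0.56  0.1  -0.18] [9.4e-03 3.8e+02]
2 [-0.35  0.26  0.24] [9.90e-03 3.07e+02]
3 [-0.23  0.45  0.96] [1.06e-02 2.58e+02]
4 [-0.47  0.03  0.01] [9.50e-03 3.79e+02]
5 [-0.37  0.24  0.46] [1.01e-02 3.14e+02]
6 [-0.41  0.43  1.22] [1.09e-02 2.66e+02]
22.575 [ 0.1  -0.51  0.02] -0.0484024755733802 [  2.39 -47.96  62.93] [ -47.61 -147.96   62.93]
collar [ 9.45578958 -0.27128478 16.95659664] 697
4 rows: {'tx': np.float64(0.9249), 'ty': np.float64(0.2979), 'tz': np.float64(0.3001), 'ax': np.float64(0.0013), 'ay': np.float64(-0.0031), 'az': np.float64(0.0017)}
```

All six studs now read level to within about 0.2 mm, checked by touch and depth. Next I return the probe.

```bash
python3 - <<'E'
from h import *
A=cur();A[:3,3]+=.08*n
plan(pose([.45,-.286,.31],[0,1,0]),T0=A)
plan(pose([.45,-.286,.31],[0,1,0]),T0=A,n=9)
E
```

```text
7 rows: {'tx': np.float64(-0.8543), 'ty': np.float64(0.0462), 'tz': np.float64(-0.0673), 'ax': np.float64(0.8929), 'ay': np.float64(0.0453), 'az': np.float64(-0.2095)}
9 rows: {'tx': np.float64(-0.6645), 'ty': np.float64(0.0345), 'tz': np.float64(-0.0528), 'ax': np.float64(0.6944), 'ay': np.float64(0.0352), 'az': np.float64(-0.163)}
```

>>> servo_tool --increments '[{"tx":0,"ty":0,"tz":-1,"ax":0,"ay":0,"az":0,"claw":0},{"tx":0,"ty":0,"tz":-1,"ax":0,"ay":0,"az":0,"claw":0},{"tx":-0.6645,"ty":0.0345,"tz":-0.053,"ax":0.6944,"ay":0.0352,"az":-0.163,"claw":0},{"tx":-0.6645,"ty":0.0345,"tz":-0.053,"ax":0.6944,"ay":0.0352,"az":-0.163,"claw":0},{"tx":-0.6645,"ty":0.0345,"tz":-0.053,"ax":0.6944,"ay":0.0352,"az":-0.163,"claw":0},{"tx":-0.6645,"ty":0.0345,"tz":-0.053,"ax":0.6944,"ay":0.0352,"az":-0.163,"claw":0},{"tx":-0.6645,"ty":0.0345,"tz":-0.053,"ax":0.6944,"ay":0.0352,"az":-0.163,"claw":0},{"tx":-0.6645,"ty":0.0345,"tz":-0.053,"ax":0.6944,"ay":0.0352,"az":-0.163,"claw":0},{"tx":-0.6645,"ty":0.0345,"tz":-0.053,"ax":0.6944,"ay":0.0352,"az":-0.163,"claw":0},{"tx":-0.6645,"ty":0.0345,"tz":-0.053,"ax":0.6944,"ay":0.0352,"az":-0.163,"claw":0},{"tx":-0.6645,"ty":0.0345,"tz":-0.053,"ax":0.6944,"ay":0.0352,"az":-0.163,"claw":0},{"tx":0,"ty":0,"tz":0,"ax":0,"ay":0,"az":0,"claw":0}]'

```text
t: 24.08
tool_pos: [0.4506, -0.2874, 0.3089]
ee_rot: [-2.221, -2.22, 0.0]
contact_force: [0.5, 0.8, -2.3]
gripper_width: 0.199
grasp_force: 78.5
```

```bash
python3 - <<'E'
from h import *
s=observe();print(s["t"],s["tool_pos"],s["gripper_width"])
plan(pose([.45,-.286,.28],[0,1,0]))
E
```

```text
24.075 [ 0.45055622 -0.28740583  0.30886976] 0.19880483813814545
1 rows: {'tx': np.float64(0.0346), 'ty': np.float64(-0.0131), 'tz': np.float64(0.7218), 'ax': np.float64(-0.0169), 'ay': np.float64(-0.0109), 'az': np.float64(-0.0077)}
```

>>> servo_tool --increments '[{"tx":0.035,"ty":-0.014,"tz":0.4,"ax":-0.017,"ay":-0.011,"az":-0.008,"claw":0},{"tx":0,"ty":0,"tz":0.6,"ax":0,"ay":0,"az":0,"claw":0},{"tx":0,"ty":0,"tz":0.6,"ax":0,"ay":0,"az":0,"claw":0},{"tx":0,"ty":0,"tz":0.5,"ax":0,"ay":0,"az":0,"claw":0},{"tx":0,"ty":0,"tz":0,"ax":0,"ay":0,"az":0,"claw":0},{"tx":0,"ty":0,"tz":0,"ax":0,"ay":0,"az":0,"claw":0}]'

```text
t: 24.82
tool_pos: [0.4494, -0.2847, 0.2271]
ee_rot: [2.218, 2.22, 0.001]
contact_force: [0.0, -1.1, -0.9]
gripper_width: 0.201
grasp_force: 78.4
```

```bash
python3 - <<'E'
from h import *
s=observe();print(s["t"],s["tool_pos"],s["contact_force"])
plan(pose([.45,-.286,.122],[0,1,0]),n=4)
E
```

```text
24.825 [ 0.44942384 -0.28468718  0.22705367] [ 0.00782145 -1.06565051 -0.92509341]
4 rows: {'tx': np.float64(-0.0075), 'ty': np.float64(0.0026), 'tz': np.float64(0.6566), 'ax': np.float64(0.0085), 'ay': np.float64(0.0064), 'az': np.float64(0.0032)}
```

>>> servo_tool --increments '[{"tx":-0.03,"ty":0.01,"tz":0.4,"ax":0.03,"ay":0.025,"az":0.01,"claw":0},{"tx":0,"ty":0,"tz":0.6,"ax":0,"ay":0,"az":0,"claw":0},{"tx":0,"ty":0,"tz":0.6,"ax":0,"ay":0,"az":0,"claw":0},{"tx":0,"ty":0,"tz":0.5,"ax":0,"ay":0,"az":0,"claw":0},{"tx":0,"ty":0,"tz":0.4,"ax":0,"ay":0,"az":0,"claw":0},{"tx":0,"ty":0,"tz":0,"ax":0,"ay":0,"az":0,"claw":0},{"tx":0,"ty":0,"tz":0,"ax":0,"ay":0,"az":0,"claw":0}]'

```text
t: 25.7
tool_pos: [0.4495, -0.2863, 0.1267]
ee_rot: [-2.222, -2.221, 0.0]
contact_force: [-0.3, 0.9, -0.9]
gripper_width: 0.197
grasp_force: 78.4
```

```bash
python3 - <<'E'
from h import *
s=observe();print(s["t"],s["tool_pos"],s["ee_rot"],s["contact_force"])
E
```

```text
25.7 [ 0.44949189 -0.28629481  0.12670478] [-2.22172742e+00 -2.22077336e+00  5.91593798e-05] [-0.26696891  0.907218   -0.88648921]
```

Position is good. Lower the last 4.5 mm, release gently, and hold.

>>> servo_tool --increments '[{"tx":0,"ty":0,"tz":0.06,"ax":0,"ay":0,"az":0,"claw":0},{"tx":0,"ty":0,"tz":0.04,"ax":0,"ay":0,"az":0,"claw":0},{"tx":0,"ty":0,"tz":0.01,"ax":0,"ay":0,"az":0,"claw":0},{"tx":0,"ty":0,"tz":0,"ax":0,"ay":0,"az":0,"claw":0}]'

```text
t: 26.2
tool_pos: [0.4493, -0.2861, 0.1219]
ee_rot: [-2.221, -2.22, 0.0]
contact_force: [-0.8, -0.6, -1.4]
gripper_width: 0.2
grasp_force: 78.4
```

>>> servo_tool --increments '[{"tx":0,"ty":0,"tz":0,"ax":0,"ay":0,"az":0,"claw":24},{"tx":0,"ty":0,"tz":0,"ax":0,"ay":0,"az":0,"claw":30},{"tx":0,"ty":0,"tz":0,"ax":0,"ay":0,"az":0,"claw":40},{"tx":0,"ty":0,"tz":0,"ax":0,"ay":0,"az":0,"claw":50},{"tx":0,"ty":0,"tz":0,"ax":0,"ay":0,"az":0,"claw":50},{"tx":0,"ty":0,"tz":0,"ax":0,"ay":0,"az":0,"claw":50}]'

```text
t: 26.95
tool_pos: [0.4492, -0.2861, 0.1219]
ee_rot: [-2.221, -2.22, 0.0]
contact_force: [0.2, 0.0, 0.0]
gripper_width: 0.497
grasp_force: 0.0
```

>>> servo_tool --increments '[{"tx":0,"ty":0,"tz":-0.3,"ax":0,"ay":0,"az":0,"claw":50},{"tx":0,"ty":0,"tz":-0.6,"ax":0,"ay":0,"az":0,"claw":50},{"tx":0,"ty":0,"tz":-0.9,"ax":0,"ay":0,"az":0,"claw":50},{"tx":0,"ty":0,"tz":-0.9,"ax":0,"ay":0,"az":0,"claw":50},{"tx":-0.8,"ty":0,"tz":-0.8,"ax":0,"ay":0,"az":0,"claw":50},{"tx":-0.8,"ty":0,"tz":-0.6,"ax":0,"ay":0,"az":0,"claw":50},{"tx":0,"ty":0,"tz":0,"ax":0,"ay":0,"az":0,"claw":50},{"tx":0,"ty":0,"tz":0,"ax":0,"ay":0,"az":0,"claw":50}]'

```text
t: 27.95
tool_pos: [0.4492, -0.3494, 0.2854]
ee_rot: [-2.22, -2.219, -0.0]
contact_force: [-0.1, 0.7, 0.1]
gripper_width: 0.499
grasp_force: 0.0
```

```bash
python3 - <<'E'
from h import *
s=observe();print(s["t"],s["tool_pos"],s["contact_force"])
i,W,K,M=snap("wrist");j,_,_,_=snap("side")
a=cv2.resize(i[0:300,160:480],(400,375));b=cv2.resize(j[150:345,240:420],(400,433));c=np.zeros((433,800,3),np.uint8);c[:375,:400]=a;c[:,400:]=b;cv2.imwrite("pics/end.png",c)
S=W.reshape(-1,3);q=S[(abs(S[:,0]-.45)<.04)&(abs(S[:,1]+.286)<.04)&(S[:,2]>.155)&(S[:,2]<.18)]
print(len(q),q.mean(0).round(4),cv2.minAreaRect((q[:,:2]*1e3).astype(np.float32)),q[:,2].max())
E
```

```text
27.95 [ 0.44916242 -0.34939954  0.28538561] [-0.07798147  0.7007147   0.14255891]
450 [ 0.4496 -0.2856  0.1684] ((449.70635986328125, -285.88616943359375), (17.826906204223633, 17.481592178344727), 89.9075927734375) 0.17077561502074118
```

View pics/end.png

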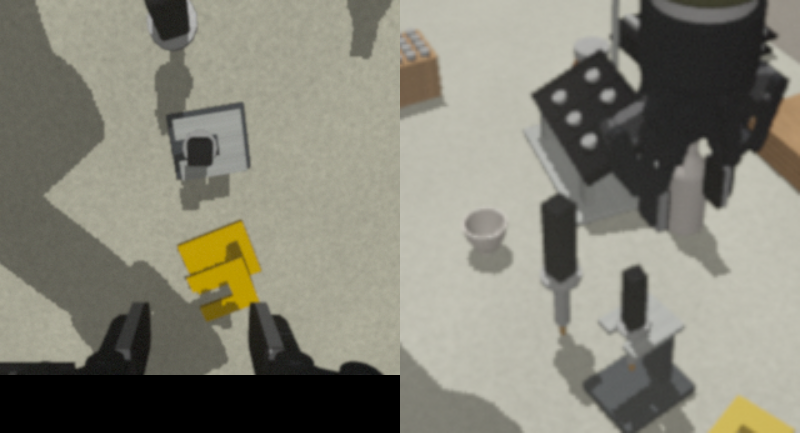

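The probe hangs upright in the fork at (200,150) in the left view and (632,300) in the right. The bowl and bottle are unmoved, and the hand is clear.

```bash
python3 -c "
from station import *
print(sign_off())"
```

```text
the job is handed in; nothing more can be done
None
```

The job is handed in at about 28 s: all six studs were touched in order, proud studs 3 and 6 were pressed level to within about 0.2 mm, and the probe hangs upright in its rest; no bystander was touched.

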